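Stand the toppled recipe-card stand back up against the topping rail

TASK

The recipe-card stand on the prep table has toppled onto its back. By pushing only, without lifting it off the table, tip it back up onto its foot, then push it along the table until the back of its panel stands square and flat against the long side of the topping rail, with its whole width along that side. Leave the other things on the table where they are.

Things in the scene. Friction and masses are not known exactly. Their poses are not given: they have to be found in the camera images.
- stand: toppled L-shaped recipe-card stand, 0.56 to 0.91 kg: foot plate 120 wide (x) 110 deep (y) 14 mm thick, white panel 120 wide 5 thick 150 tall rising from its back edge. Origin: middle of the lower back edge. Own z runs up the panel, +y out of its back; foot y 0 to -110 mm, underside z = 0. Standing: roll, pitch 0. Starts on its back, roll -1.57, panel roughly along world +y, foot on edge
- foot_front (a point): middle of the stand's foot, lower front edge (stand frame y = -110 mm, z = 0). At the start it is the top of the raised foot, 110 mm above the table. The foot is the heavier part: pushed near this edge, away from the panel, with 1.5 to 4 N, the stand turns about its lower back edge and after about 40 degrees falls by itself onto its foot
- panel_top (a point): middle of the top edge of the stand's panel, on its back (stand frame z = 150 mm)
- topping_rail: fixed steel box to the left of the stand, with three lidded pans: 400 mm long (x), 200 mm deep (y), 110 mm high, lids and knobs to 133 mm. Its flat long side towards the stand is the plane y = 0 of its frame; the box lies at y 0 to 200 mm. Origin: foot of that side, middle of its length
- rail_side (a point): the middle of the foot of the topping rail's flat side, on the table; same axes as the rail: x along the side, -y out towards the stand
- squeeze_bottle: bystander, loose: white squeeze bottle, upright, 58 mm across, 180 mm tall. Origin: centre of its underside
- shaker: bystander, loose: steel shaker, upright, 62 mm across, 104 mm tall. Origin: centre of its underside
- ramekin: bystander, loose: small white ceramic bowl, 80 mm across, 42 mm tall. Origin: centre of its underside
- steel_cup: bystander, loose: open steel cup, upright, 68 mm across at the rim, 70 mm tall. Origin: centre of its underside
- spatula: bystander, loose: spatula lying flat, 260 mm long along its x axis. Origin at the middle of its length, underside
- jar: bystander, loose: amber jar with a steel cap, upright, 64 mm across, 90 mm tall. Origin: centre of its underside

How it is judged:
By the outcome, as a careful person would: the job done as asked, in the order asked, and still so for the second after the job is handed in, with the robot touching nothing.
It also fails if it takes over 58 s, if anything falls off the work surface, if the arm or the gripper's body presses on something with over 40 N, if the wrist force passes 120 N, or if a joint passes its speed limit or range.

ROBOT

A 6-joint arm with a two-finger parallel gripper is mounted at the origin on the work surface. World frame = base frame: x ahead of the robot, y to its left, z up, the work surface at z = 0. Lengths are in mm, angles in degrees, forces in N, time in s.
With the tool pointing down it reaches from about 300 to 850 mm from the base axis. Payload 4.2 kg.
Tool frame: the origin (TCP) lies at the very end of the fingers, on their centre line; the grasp point (between the pads) lies 19 mm behind it (env.grip_depth is the distance from the TCP to the grasp point, in mm); z points along the fingers, y is the line along which they close (so a half turn about z gives the same grasp; the last joint's range is limited). The gripper opens to 91 mm and grips with 3 to 60 N. Pads are 32 mm wide; open, the fingers measure 118 mm over their backs; the gripper's body (76 mm by 178 mm) begins 60 mm behind the grasp point.
Start: joints at [64.63, 18.312, 89.639, -0, 72.044, -1.146], TCP at [235.937, 524.385, 187.176] pointing down, gripper open.
Joint ranges: [-177.97, 177.97], [-48.28, 115.42], [12.27, 149.76], [-77.06, 257.06], [2.81, 150.46], [-146.56, 146.56]. Speed limits (degrees/s): [147.25, 147.25, 180, 180, 180, 180].

INTERFACE

Orientations are given as [roll, pitch, yaw] about the fixed x, y, z axes, in that order (R = Rz(yaw) Ry(pitch) Rx(roll)).
In Python, from workcell import env, cams gives the robot as it stands.
- The arm moves only by the tool apply_moves, never from a script. Its argument "deltas" is a list of rows, each a list of 5 numbers: the shift along the tool's x, y, z in m, then the turn about the tool's z in rad, then the opening, from -1 (shut) to 1 (fully open), so that 0 is half open. In form: [[tx, ty, tz, roll, gripper], ...]. A call has 1 to 5 rows; each row is the pose to reach, as a shift and turn from the pose commanded when the call began, along the tool's axes at that moment; what a row does not reach only later rows make up. A row lasts 1/10 s, in which the tool goes at most 50 mm and 8.59 degrees, less where a joint would pass 70% of its speed; a pose out of reach is approached as far as the arm can. A call with a gripper value outside its range is refused whole. The fingers move at their own pace and stop on an object; "grip_force" is the grip in N (left out, the last holds). Time passes only in rows, so rows that repeat a pose let the fingers close. It gives the time, the measured TCP pose, the force, the opening and the grip force at its end, in the units of the state.
- env.state(): the state, without advancing time (a new reading comes with each control period).
- cams.grab_frame(name): name is "scene" or "side" or "wrist"; returns the picture (384x512x3 uint8, blue, green, red); there is no depth.
- cams.get_calibration(name): a dict with "mtx" (3x3 intrinsics, pixels), "k1" (the pictures are not rectified: a ray, as slopes to the right and down, at radius r is drawn at 1 + k1 r^2 times it, then the intrinsics apply), "eye" and "attitude" of the camera in the world; the wrist camera has in their place "tool_from_camera" (4x4, takes a point from camera to tool coordinates, whose origin is the TCP and whose axes are the flange's). Camera axes: x right, y down, z forward; pixel columns grow to the right and rows downward; lengths in mm; the calibration is good to about 2 mm. A picture is of the moment at which its call begins: read the wrist's pose just before it. get_calibration takes no time and is no camera call.
- env.job_done(): hands the job in; it is judged then, once.
The state is a dict: "time_s": time; "qpos": joint angles; "qvel": joint speeds; "effort": joint torques, N m; "ee_pos": TCP position; "ee_rot": TCP orientation; "force": force on the tool from outside, world axes, zero at the start; "torque": the same for the moment, N m; "gripper_width": finger opening in mm; "gripper_force": force on a finger pad.
Only numpy, scipy, OpenCV 4.12 (cv2) and the standard library are available. Lean on these libraries where they do the work, as an engineer would, in place of code of your own. Each camera call takes 0.05 s, during which the arm holds its last target. There are 200 camera calls.

## Working session

There is one attempt and no reset: what is moved stays moved. The work goes in short steps, Python scripts to look and compute and a tool call to move; the robot and the scene stay as the last step left them, time stands still between calls to the robot, and variables do not carry over. Pictures are saved under pics/ and viewed, at most 10 in all, crops included, and the job is handed in when it is done.

Besides the shell and the picture viewer there is one more tool, called after "Request:" in YAML: its name, and indented under it one key for each argument. apply_moves: Moves the arm, as the interface text tells. Its arguments: {"type":"object","properties":{"deltas":{"type":"array"},"grip_force":{"type":"number"}},"required":["deltas"]}

```bash
mkdir -p pics; ls
cat > h.py <<'E'
from workcell import env,cams
import cv2,numpy as np
def C(name): return cams.get_calibration(name)
def ray(name,u,v,state=None):
    c=C(name);K=np.array(c['mtx']);
    d=np.linalg.inv(K)@[u,v,1];x=d[:2].copy();s=x.copy()
    for _ in range(20): s=x/(1+c['k1']*(s@s))
    return np.array(c['eye']),np.array(c['attitude']),np.array([*s,1])
E
python3 - <<'E'
from h import *
for n in ['scene','side','wrist']:
    c=C(n);print(n,c); cv2.imwrite(f'pics/{n}0.png',cams.grab_frame(n)) 
print(env.state())
E
```

```text
pics
scene {'mtx': array([[356.79009314,   0.        , 261.2695795 ],
       [  0.        , 356.79009314, 191.09091245],
       [  0.        ,   0.        ,   1.        ]]), 'k1': 0.0012694607058113313, 'eye': array([867.77936067, 541.13197351, 634.93233752]), 'attitude': array([-130.08034084,    0.90675731,  152.2180617 ])}
side {'mtx': array([[445.20960249,   0.        , 259.45252866],
       [  0.        , 445.20960249, 188.62829796],
       [  0.        ,   0.        ,   1.        ]]), 'k1': -0.09202865294357176, 'eye': array([   7.65753377, -813.64150294,  857.04485177]), 'attitude': array([-127.81768877,    0.81556876,  -34.87704128])}
wrist {'mtx': array([[327.58825441,   0.        , 251.50186436],
       [  0.        , 327.58825441, 190.97963121],
       [  0.        ,   0.        ,   1.        ]]), 'k1': -0.08480939705564448, 'tool_from_camera': array([[-6.98097666e-04, -9.70360118e-01, -2.41662479e-01,
         6.81672772e+01],
       [ 9.99999748e-01, -7.08322770e-04, -4.45634898e-05,
        -7.42620825e-01],
       [-1.27932403e-04, -2.41662449e-01,  9.70360368e-01,
        -1.97870612e+02],
       [ 0.00000000e+00,  0.00000000e+00,  0.00000000e+00,
         1.00000000e+00]])}
{'time_s': 0.15, 'qpos': array([ 6.46290788e+01,  1.83429155e+01,  8.96881266e+01, -1.45444139e-03,
        7.20429442e+01, -1.14654448e+00]), 'qvel': array([-0.10421029, -0.02545494, -0.23547253,  0.02346687,  0.05680437,
       -0.10856798]), 'effort': array([ 3.01613591e-04, -4.12771404e+01, -2.32155812e+01,  7.26524857e-02,
        4.34615510e-02, -8.65967650e-05]), 'ee_pos': array([235.77428229, 524.00940351, 186.53162291]), 'ee_rot': array([-1.79926001e+02, -9.77033002e-05,  1.55776072e+02]), 'force': array([-0.3075198 , -0.37620802, -0.40002396]), 'torque': array([ 0.00186332, -0.00612981, -0.02160067]), 'gripper_force': 0.0, 'gripper_width': 91.3900885335064}
```

View images.

View pics/scene0.png

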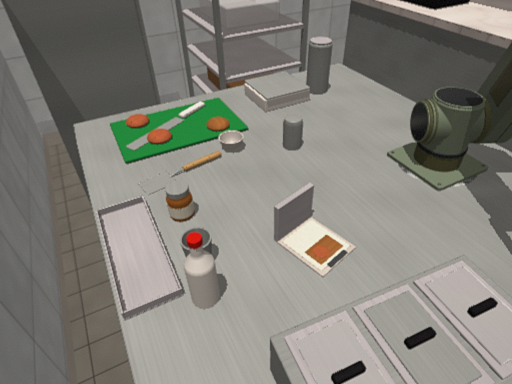

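View pics/side0.png

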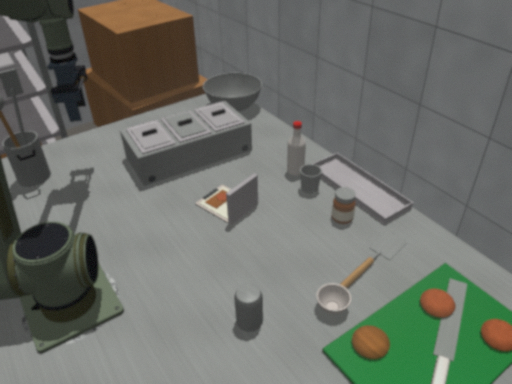

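Run:
```python
import cv2,numpy as np
a=cv2.imread('pics/side0.png')[95:235,115:265];b=cv2.imread('pics/scene0.png')[170:384,255:512]
cv2.imwrite('pics/c1.png',cv2.resize(a,None,fx=5,fy=4.2,interpolation=3)[:, :] if 0 else cv2.resize(a,None,fx=4,fy=4,interpolation=3))
cv2.imwrite('pics/c2.png',cv2.resize(b,None,fx=2.8,fy=2.8,interpolation=3))
```

```text
(no output)
```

View pics/c1.png

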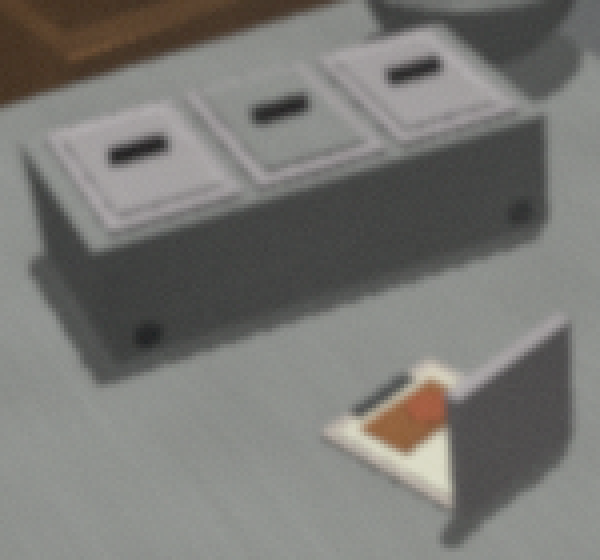

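View pics/c2.png

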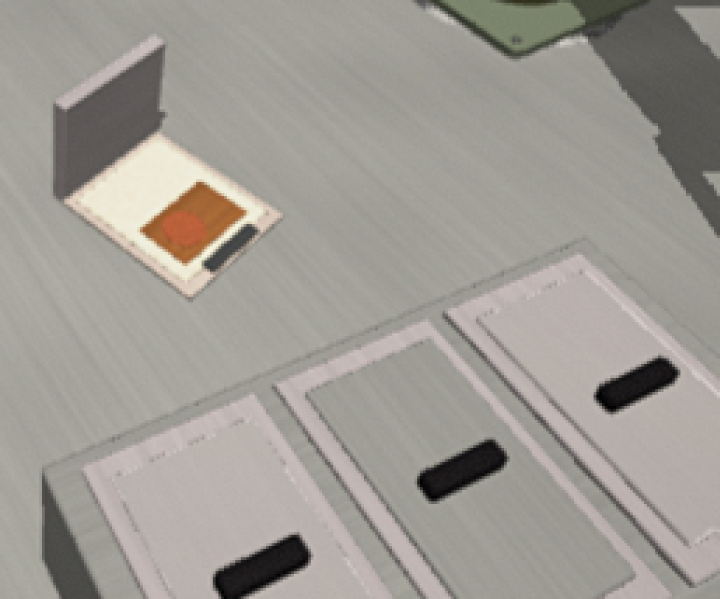

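```bash
cat >> h.py <<'E'
from scipy.spatial.transform import Rotation as Ro
def pt(name,u,v,z,pose=None):
    e,a,d=None,None,None
    c=C(name);K=np.array(c['mtx'])
    x=(np.linalg.inv(K)@[u,v,1])[:2];s=x.copy()
    for _ in range(30): s=x/(1+c['k1']*(s@s))
    d=np.array([*s,1])
    if name=='wrist':
        p,r=pose;R=Ro.from_euler('xyz',r,degrees=True).as_matrix();T=np.array(c['tool_from_camera'])
        e=R@T[:3,3]+p;d=R@T[:3,:3]@d
    else: e=np.array(c['eye']);d=Ro.from_euler('xyz',c['attitude'],degrees=True).as_matrix()@d
    return (e+d*(z-e[2])/d[2])
E
python3 - <<'E'
from h import *
s=lambda u,v,z:np.round(pt('side',(u+.5)/4-.5+115,(v+.5)/4-.5+95,z)[:2])
c=lambda u,v,z:np.round(pt('scene',(u+.5)/2.8-.5+255,(v+.5)/2.8-.5+170,z)[:2])
print('rail side',s(95,250,110),s(545,117,110),s(100,383,0),s(545,238,0))
print('rail scene',c(43,470,110),c(587,238,110))
print('stand side',s(450,395,110),s(568,318,110),s(450,545,0),s(325,432,5),s(430,362,5),s(452,505,5))
print('stand scene',c(55,103,110),c(160,38,110),c(190,292,5),c(282,213,5),c(66,200,5),c(160,133,5))
f=lambda n,u,v,z:np.round(pt(n,u,v,z)[:2])
print('bottle',f('side',297,175,0),'cup',f('side',310,192,0),'jar',f('side',342,219,0),'shaker',f('side',249,327,0))
E
```

```text
rail side [339. 328.] [730. 292.] [317. 314.] [717. 278.]
rail scene [735. 301.] [339. 331.]
stand side [467.  16.] [581.  42.] [445.  -6.] [431. 150.] [540. 178.] [466.  24.]
stand scene [584.  45.] [468.  17.] [541. 181.] [429. 152.] [578.  55.] [464.  26.]
bottle [770.  87.] cup [746.  -7.] jar [ 740. -158.] shaker [ 319. -305.]
```

The toppled stand's foot edge runs (467,16)→(583,43) at yaw ≈13°. The rail face runs (339,330)→(735,300) at yaw ≈-4.5°. Both cameras agree, so I'll set out.

Request:
apply_moves:
  deltas:
    - [-0.04, -0.0264, 0, 0.14, 0]
    - [-0.08, -0.0528, 0, 0.28, 0]
    - [-0.12, -0.0792, 0, 0.42, 0]
    - [-0.16, -0.1056, 0, 0.56, 0]
    - [-0.2, -0.132, 0, 0.7, 0]

```text
time_s: 0.65
ee_pos: [364.7, 320.2, 187.0]
ee_rot: [-180.0, 0.0, 115.4]
force: [0.6, -0.0, 0.2]
gripper_width: 54.3
gripper_force: 0.0
```

```bash
cat >> h.py <<'E'
def go(x,y,z,yaw):
    s=env.state();p=s['ee_pos'];R=Ro.from_euler('xyz',s['ee_rot'],degrees=True).as_matrix()
    d=R.T@(np.array([x,y,z])-p)/1000;dy=(yaw-s['ee_rot'][2]+180)%360-180
    print(p.round(1),s['ee_rot'].round(1),s['force'].round(1),s['time_s'],'delta',d.round(4),'roll',round(-np.radians(dy),3),'rows',np.linalg.norm(d)/.05)
E
python3 -c "
from h import *
go(512,88,187,103)"
```

```text
[364.7 320.2 187. ] [-180.     0.   115.4] [ 0.6 -0.   0.2] 0.65 delta [-0.2729  0.0336  0.    ] roll 0.216 rows 5.499520450600628
```

Request:
apply_moves:
  deltas:
    - [-0.048, 0.006, 0, 0.05, 0]
    - [-0.096, 0.012, 0, 0.1, 0]
    - [-0.144, 0.018, 0, 0.15, 0]
    - [-0.19, 0.024, 0, 0.216, 0]
    - [-0.235, 0.03, 0, 0.216, 0]

```text
time_s: 1.15
ee_pos: [493.6, 121.2, 187.1]
ee_rot: [180.0, -0.0, 103.2]
force: [0.6, 0.6, 0.6]
gripper_width: 45.9
gripper_force: 0.0
```

```bash
python3 -c "
from h import *
go(512,88,82,103)
cv2.imwrite('pics/w1.png',cv2.resize(cams.grab_frame('wrist'),None,fx=1.5,fy=1.5))"
```

```text
[493.6 121.2 187.1] [180.   -0.  103.2] [0.6 0.6 0.6] 1.15 delta [-0.0366  0.0103  0.1051] roll 0.004 rows 2.2346358702641576
```

View pics/w1.png

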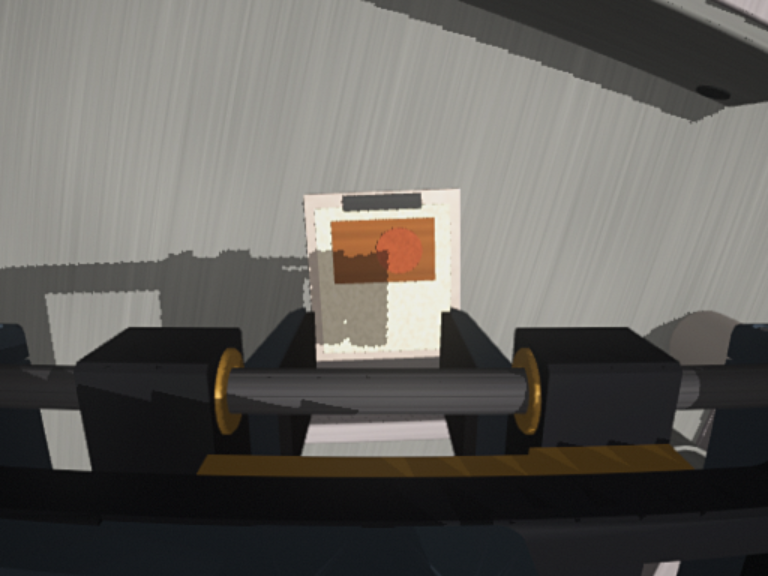

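The card panel sits centred between the fingers, with its top edge running from about (304,195) to (461,189) in the enlarged picture, so the yaw is off by about 2°.

```bash
python3 -c "
from h import *
s=env.state();P=(s['ee_pos'],s['ee_rot'])
for u,v,z in [(304,195,5),(461,189,5),(315,360,5),(302,440,110),(455,421,110)]: print(pt('wrist',u/1.5,v/1.5,z,P).round(1))
go(514,92,80,101)"
```

```text
[432.8 145.8   5. ]
[548.6 177.3   5. ]
[467.4  15.1   5. ]
[473.5   5.7 110. ]
[564.3  40.5 110. ]
[497.6 115.8 187. ] [179.9   0.3 103.1] [ 4.5 -3.6  0.1] 1.2 delta [-0.0262  0.0104  0.1072] roll 0.036 rows 2.2161305420284014
```

Request:
apply_moves:
  deltas:
    - [-0.01, 0.006, 0.035, 0, 0]
    - [-0.02, 0.006, 0.07, -0.01, 0]
    - [-0.03, 0.006, 0.1, -0.02, 0]
    - [-0.03, 0.006, 0.103, -0.02, 0]

```text
time_s: 1.6
ee_pos: [502.6, 94.1, 80.6]
ee_rot: [-179.5, -0.0, 104.4]
force: [-0.8, 0.1, 1.2]
gripper_width: 45.8
gripper_force: 0.0
```

```bash
python3 -c "
from h import *
go(511,79,80,104)
"
```

```text
[502.6  94.1  80.6] [-179.5   -0.   104.4] [-0.8  0.1  1.2] 1.6 delta [-0.0167  0.0044  0.0005] roll 0.006 rows 0.34577584564214314
```

Request:
apply_moves:
  deltas:
    - [-0.015, 0.002, 0, 0, 0]
    - [-0.03, 0.004, 0, 0, 0]
    - [-0.036, 0.004, 0, 0, 0]
    - [-0.042, 0.004, 0, 0, 0]
    - [-0.048, 0.004, 0, 0, 0]

```text
time_s: 2.1
ee_pos: [522.1, 49.4, 85.0]
ee_rot: [179.9, 0.0, 104.4]
force: [-0.3, 0.7, -0.5]
gripper_width: 45.5
gripper_force: 0.0
```

Request:
apply_moves:
  deltas:
    - [-0.006, 0, 0, 0, 0]
    - [-0.012, 0, 0, 0, 0]
    - [-0.018, 0, 0, 0, 0]
    - [-0.024, 0, 0, 0, 0]
    - [-0.03, 0, 0, 0, 0]

```text
time_s: 2.6
ee_pos: [529.1, 20.3, 84.1]
ee_rot: [-180.0, -0.0, 104.4]
force: [0.5, -0.4, -0.0]
gripper_width: 45.5
gripper_force: 0.0
```

```bash
python3 -c "
from h import *
go(511,79,80,104)
a=cams.grab_frame('scene')[120:320,190:446];b=cams.grab_frame('side')[100:300,150:406]
cv2.imwrite('pics/m1.png',cv2.resize(np.vstack([a,b]),None,fx=1.5,fy=1.5))
"
```

```text
[529.1  20.3  84.1] [-180.    -0.   104.4] [ 0.5 -0.4 -0. ] 2.6 delta [ 0.0613 -0.0029  0.0041] roll 0.008 rows 1.230772803763306
```

View pics/m1.png

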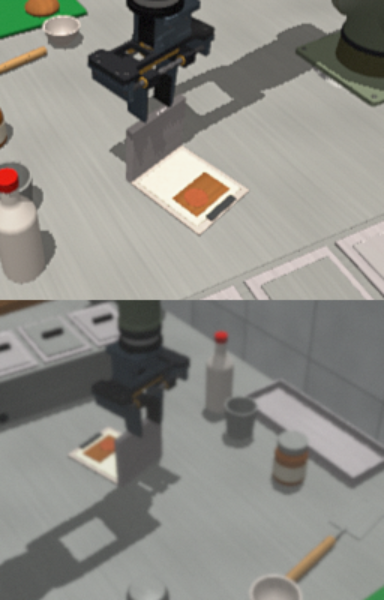

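```bash
cat >> h.py <<'E'
def proj(name,P):
    c=C(name);R=Ro.from_euler('xyz',c['attitude'],degrees=True).as_matrix()
    q=R.T@(np.array(P,float)-c['eye']);s=q[:2]/q[2];s=s*(1+c['k1']*(s@s))
    return (np.array(c['mtx'])@[*s,1])[:2]
E
python3 -c "
from h import *
f=cams.grab_frame('scene');cv2.imwrite('pics/z1.png',cv2.resize(f[150:290,240:360],None,fx=5,fy=4.2,interpolation=cv2.INTER_CUBIC))
s=env.state();p=s['ee_pos'];R=Ro.from_euler('xyz',s['ee_rot'],degrees=True).as_matrix()
m=lambda q:np.round((proj('scene',q)-[240,150])*[5,4.2])
for y in(-36,-23,23,36):
  for x in(-16,16): print(x,y,m(p+R@[x,y,0]))
"
```

```text
-16 -36 [277. 171.]
16 -36 [326. 198.]
-16 -23 [258. 181.]
16 -23 [307. 208.]
-16 23 [188. 218.]
16 23 [238. 247.]
-16 36 [168. 229.]
16 36 [217. 259.]
```

View pics/z1.png

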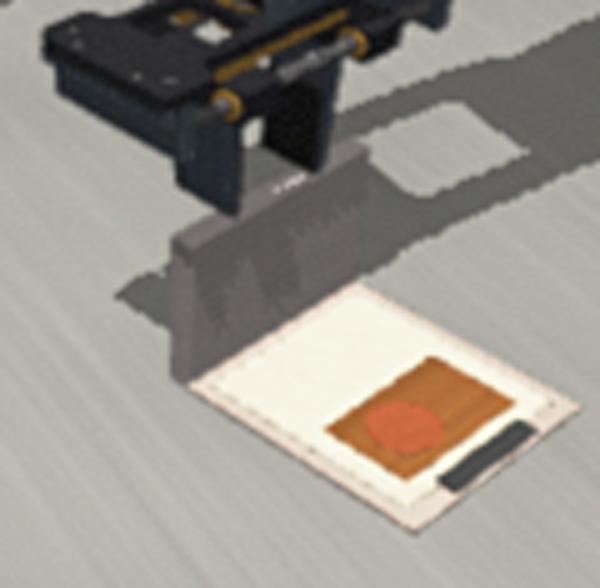

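The fingertips show at (238,215) and (325,172), right at or above the foot's top edge. That is higher than the reading projects, and there is no force. I'll back off and check the height by a guarded descent onto the panel.

Request:
apply_moves:
  deltas:
    - [0.03, 0, 0, 0, 0]
    - [0.065, 0, 0, 0, 0]
    - [0.065, 0, 0.015, 0, 0]
    - [0.065, 0, 0.03, 0, 0]
    - [0.065, 0, 0.03, 0, 0]

```text
time_s: 3.25
ee_pos: [511.1, 84.0, 52.6]
ee_rot: [-179.8, -0.0, 104.5]
force: [-0.0, -0.2, 0.2]
gripper_width: 45.5
gripper_force: 0.0
```

```bash
python3 -c "
from h import *
go(511,79,80,104)
s=env.state();p=s['ee_pos'];R=Ro.from_euler('xyz',s['ee_rot'],degrees=True).as_matrix()
ff=[]
for n,(x0,y0,w,h) in dict(scene=(230,130,150,150),side=(180,130,110,110)).items():
  f=cams.grab_frame(n)
  f=cv2.resize(f[y0:y0+h,x0:x0+w],(400,400),interpolation=cv2.INTER_CUBIC)
  for y in(-23,23,36):
    for x in(-16,16):
      q=(proj(n,p+R@[x,y,0])-[x0,y0])*400/w; cv2.circle(f,tuple(int(k) for k in q),3,(0,0,255),-1)
  ff.append(f)
cv2.imwrite('pics/z2.png',np.hstack(ff))
"
```

```text
[511.1  84.   52.6] [-179.8   -0.   104.5] [-0.  -0.2  0.2] 3.25 delta [-0.0048 -0.0015 -0.0274] roll 0.009 rows 0.5576000738346545
```

View pics/z2.png

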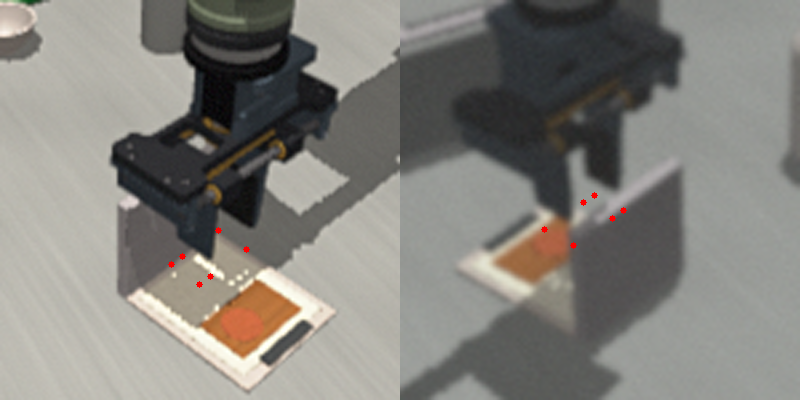

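Both cameras show the tips about 20 mm or more above the reading. At reading 53 the tips are really at about 75, which is a good pushing height.

Request:
apply_moves:
  deltas:
    - [-0.015, 0, 0, 0, 0]
    - [-0.025, 0, 0, 0, 0]
    - [-0.032, 0, 0, 0, 0]
    - [-0.039, 0, 0, 0, 0]
    - [-0.046, 0, 0, 0, 0]

```text
time_s: 3.85
ee_pos: [525.1, 38.6, 54.6]
ee_rot: [179.9, -0.0, 104.4]
force: [0.5, 1.8, 1.7]
gripper_width: 46.1
gripper_force: 1.0
```

Request:
apply_moves:
  deltas:
    - [-0.006, 0, 0, 0, 0]
    - [-0.012, 0, 0, 0, 0]
    - [-0.018, 0, 0, 0, 0]

```text
time_s: 4.15
ee_pos: [528.3, 21.2, 53.8]
ee_rot: [-179.9, -0.0, 104.4]
force: [-0.7, 1.4, -0.4]
gripper_width: 45.8
gripper_force: 0.4
```

Request:
apply_moves:
  deltas:
    - [-0.006, 0, 0, 0, 0]
    - [-0.012, 0, 0, 0, 0]
    - [-0.018, 0, 0, 0, 0]

```text
time_s: 4.45
ee_pos: [533.3, 3.7, 54.0]
ee_rot: [-180.0, 0.0, 104.4]
force: [0.3, -0.3, -0.5]
gripper_width: 45.7
gripper_force: 0.1
```

Request:
apply_moves:
  deltas:
    - [-0.007, 0, 0, 0, 0]
    - [-0.014, 0, 0, 0, 0]
    - [-0.021, 0, 0, 0, 0]
    - [-0.028, 0, 0, 0, 0]
    - [-0.035, 0, 0, 0, 0]

```text
time_s: 4.95
ee_pos: [542.2, -30.2, 54.2]
ee_rot: [180.0, -0.0, 104.4]
force: [-0.0, 0.7, 0.4]
gripper_width: 45.6
gripper_force: 0.0
```

```bash
python3 -c "
from h import *
go(511,79,80,104)
a=cams.grab_frame('scene')[120:320,190:446];b=cams.grab_frame('side')[100:300,150:406]
cv2.imwrite('pics/m2.png',cv2.resize(np.hstack([a,b]),(800,312),interpolation=cv2.INTER_CUBIC))
"
```

```text
[542.2 -30.2  54.2] [180.   -0.  104.4] [-0.   0.7  0.4] 4.95 delta [ 0.1135 -0.003  -0.0258] roll 0.008 rows 2.329274673614733
```

View pics/m2.png

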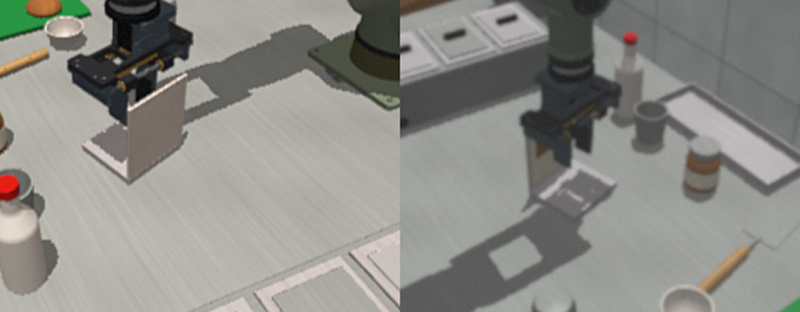

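The stand is upright on its foot, with its back lower edge from (130,180) to (184,128) and a foot front corner at (84,148) in the left half. The fingers are over the foot.

```bash
python3 -c "
from h import *
for u,v in[(130,180),(184,130),(84,148)]: print(pt('scene',190+u/1.5625,120+v/1.5625,0).round())
go(563,-130,54,104.4)
"
```

```text
[577.  29.   0.]
[440. -28.   0.]
[608. -70.   0.]
[542.4 -30.5  54.1] [180.    0.  104.4] [-0.1  0.6 -0.2] 5.05 delta [-0.1015 -0.0047  0.0002] roll -0.0 rows 2.0329355730190506
```

Request:
apply_moves:
  deltas:
    - [-0.035, -0.004, 0, 0, 0.5]
    - [-0.07, -0.007, 0, 0, 0.5]
    - [-0.108, -0.01, 0, -0.01, 0.5]
    - [-0.108, -0.01, 0.015, -0.01, 0.5]
    - [-0.108, -0.01, 0.03, -0.01, 0.5]

```text
time_s: 5.55
ee_pos: [559.8, -137.9, 24.1]
ee_rot: [179.9, 0.0, 104.9]
force: [0.4, -0.2, 0.3]
gripper_width: 68.0
gripper_force: 0.0
```

Request:
apply_moves:
  deltas:
    - [0, 0, 0.004, 0, 0.5]
    - [0, 0, 0.008, 0, 0.5]
    - [0, 0, 0.012, 0, 0.5]
    - [0, 0, 0.016, 0, 0.5]

```text
time_s: 5.95
ee_pos: [559.7, -136.5, 8.4]
ee_rot: [179.9, 0.0, 105.0]
force: [-0.7, 0.4, -0.2]
gripper_width: 68.3
gripper_force: 0.0
```

Request:
apply_moves:
  deltas:
    - [0, 0, 0.003, 0, 0.5]
    - [0, 0, 0.006, 0, 0.5]
    - [0, 0, 0.006, 0, 0.5]

```text
time_s: 6.25
ee_pos: [559.1, -136.5, 1.8]
ee_rot: [-180.0, -0.0, 105.0]
force: [0.3, 0.4, 0.1]
gripper_width: 68.3
gripper_force: 0.0
```

Request:
apply_moves:
  deltas:
    - [0, 0, 0.002, 0, 0.5]
    - [0, 0, 0.004, 0, 0.5]
    - [0, 0, 0.004, 0, 0.5]

```text
time_s: 6.55
ee_pos: [559.1, -136.6, -2.1]
ee_rot: [-180.0, -0.0, 105.0]
force: [-0.5, -0.2, -0.0]
gripper_width: 68.5
gripper_force: 0.0
```

Still no table contact at -2, which confirms the height offset. I'll keep descending step by step.

Request:
apply_moves:
  deltas:
    - [0, 0, 0.002, 0, 0.5]
    - [0, 0, 0.004, 0, 0.5]
    - [0, 0, 0.006, 0, 0.5]
    - [0, 0, 0.008, 0, 0.5]

```text
time_s: 6.95
ee_pos: [559.3, -136.6, -10.1]
ee_rot: [180.0, -0.0, 105.0]
force: [0.4, -0.3, 0.7]
gripper_width: 68.5
gripper_force: 0.0
```

Request:
apply_moves:
  deltas:
    - [0, 0, 0.002, 0, 0.5]
    - [0, 0, 0.004, 0, 0.5]

```text
time_s: 7.15
ee_pos: [559.3, -136.6, -14.1]
ee_rot: [-180.0, -0.0, 105.0]
force: [-0.7, -0.8, -0.5]
gripper_width: 68.5
gripper_force: 0.0
```

Request:
apply_moves:
  deltas:
    - [0, 0, 0.001, 0, 0.5]
    - [0, 0, 0.002, 0, 0.5]

```text
time_s: 7.35
ee_pos: [559.3, -136.7, -16.0]
ee_rot: [180.0, -0.0, 105.0]
force: [0.5, 0.1, -0.3]
gripper_width: 68.6
gripper_force: 0.0
```

Request:
apply_moves:
  deltas:
    - [0, 0, 0.001, 0, 0.5]
    - [0, 0, 0.002, 0, 0.5]

```text
time_s: 7.55
ee_pos: [559.4, -136.7, -17.9]
ee_rot: [180.0, 0.0, 105.0]
force: [-1.1, -1.3, -0.3]
gripper_width: 68.6
gripper_force: 0.0
```

Request:
apply_moves:
  deltas:
    - [0, 0, 0.001, 0, 0.5]
    - [0, 0, 0.002, 0, 0.5]

```text
time_s: 7.75
ee_pos: [559.3, -136.6, -19.9]
ee_rot: [180.0, -0.0, 105.0]
force: [-0.1, -0.2, -0.7]
gripper_width: 68.5
gripper_force: 0.0
```

Request:
apply_moves:
  deltas:
    - [0, 0, 0.001, 0, 0.5]
    - [0, 0, 0.002, 0, 0.5]

```text
time_s: 7.95
ee_pos: [559.3, -136.6, -21.9]
ee_rot: [180.0, -0.0, 105.0]
force: [-0.1, 1.5, 0.1]
gripper_width: 68.7
gripper_force: 0.0
```

Request:
apply_moves:
  deltas:
    - [0, 0, 0.001, 0, 0.5]
    - [0, 0, 0.002, 0, 0.5]

```text
time_s: 8.15
ee_pos: [559.3, -136.7, -23.9]
ee_rot: [180.0, -0.0, 105.0]
force: [0.4, 0.4, -0.3]
gripper_width: 68.4
gripper_force: 0.0
```

Request:
apply_moves:
  deltas:
    - [0, 0, 0.001, 0, 0.5]
    - [0, 0, 0.002, 0, 0.5]

```text
time_s: 8.35
ee_pos: [559.3, -136.6, -26.0]
ee_rot: [180.0, -0.0, 105.0]
force: [0.7, 1.0, -0.7]
gripper_width: 68.5
gripper_force: 0.0
```

```bash
python3 -c "
from h import *
go(548,-93,-20,107)
"
```

```text
[ 559.3 -136.6  -26. ] [180.  -0. 105.] [ 0.7  1.  -0.7] 8.35 delta [ 0.0451  0.0004 -0.006 ] roll -0.035 rows 0.9090899181799275
```

Request:
apply_moves:
  deltas:
    - [0, 0, 0.001, 0, 0.5]
    - [0, 0, 0.002, 0, 0.5]

```text
time_s: 8.55
ee_pos: [559.3, -136.7, -26.5]
ee_rot: [180.0, -0.0, 105.0]
force: [-3.8, 1.6, 16.7]
gripper_width: 68.4
gripper_force: 8.2
```

Request:
apply_moves:
  deltas:
    - [0, 0, 0.001, 0, 0.5]
    - [0, 0, 0.002, 0, 0.5]

```text
time_s: 8.75
ee_pos: [559.3, -136.7, -26.6]
ee_rot: [180.0, 0.0, 105.0]
force: [-7.8, 3.3, 29.5]
gripper_width: 68.6
gripper_force: 14.8
```

Request:
apply_moves:
  deltas:
    - [0, 0, 0.001, 0, 0.5]
    - [0, 0, 0.001, 0, 0.5]

```text
time_s: 8.95
ee_pos: [559.3, -136.7, -26.6]
ee_rot: [180.0, 0.0, 105.0]
force: [-7.7, 2.6, 29.7]
gripper_width: 68.4
gripper_force: 14.6
```

Table contact is at reading -26.5. I'll raise about 6 mm, then approach the foot's front edge.

Request:
apply_moves:
  deltas:
    - [0, 0, -0.006, 0, 0.5]
    - [0, 0, -0.01, 0, 0.5]
    - [0.008, 0, -0.01, 0, 0.5]
    - [0.016, 0, -0.01, 0, 0.5]
    - [0.022, 0, -0.01, 0, 0.5]

```text
time_s: 9.45
ee_pos: [552.7, -114.3, -21.6]
ee_rot: [-179.9, -0.1, 105.0]
force: [-0.0, 0.8, 0.3]
gripper_width: 68.6
gripper_force: 0.0
```

Request:
apply_moves:
  deltas:
    - [0.004, 0, 0, 0, 0.5]
    - [0.008, 0, 0, 0, 0.5]
    - [0.012, 0, 0, 0, 0.5]
    - [0.016, 0, 0, 0, 0.5]

```text
time_s: 9.85
ee_pos: [549.7, -100.4, -21.0]
ee_rot: [180.0, 0.1, 105.1]
force: [1.1, -3.0, -1.9]
gripper_width: 68.6
gripper_force: 1.7
```

Request:
apply_moves:
  deltas:
    - [0.004, 0, 0, 0, 0.5]
    - [0.008, 0, 0, 0, 0.5]
    - [0.012, 0, 0, 0, 0.5]
    - [0.016, 0, 0, 0, 0.5]

```text
time_s: 10.25
ee_pos: [545.3, -84.3, -20.9]
ee_rot: [180.0, 0.0, 105.0]
force: [0.3, -2.4, -2.6]
gripper_width: 68.4
gripper_force: 1.6
```

Request:
apply_moves:
  deltas:
    - [0.008, 0, 0, 0.012, 0.5]
    - [0.016, 0, 0, 0.024, 0.5]
    - [0.024, 0, 0, 0.036, 0.5]
    - [0.032, 0.001, 0, 0.048, 0.5]
    - [0.04, 0.001, 0, 0.06, 0.5]

```text
time_s: 10.75
ee_pos: [535.6, -44.8, -20.9]
ee_rot: [-180.0, -0.0, 101.5]
force: [0.3, -2.5, -1.4]
gripper_width: 68.4
gripper_force: 1.6
```

Request:
apply_moves:
  deltas:
    - [0.008, 0, 0, 0.012, 0.5]
    - [0.016, 0, 0, 0.024, 0.5]
    - [0.024, 0, 0, 0.036, 0.5]
    - [0.032, 0.001, 0, 0.048, 0.5]
    - [0.04, 0.001, 0, 0.06, 0.5]

```text
time_s: 11.25
ee_pos: [528.8, -5.5, -20.9]
ee_rot: [-180.0, -0.0, 98.1]
force: [0.6, -2.4, -1.9]
gripper_width: 68.3
gripper_force: 1.6
```

```bash
python3 -c "
from h import *
go(535,190,-20,85)
a=cams.grab_frame('scene')[120:384,190:446];b=cams.grab_frame('side')[60:324,110:366]
cv2.imwrite('pics/m3.png',cv2.resize(np.hstack([a,b]),None,fx=1.56,fy=1.56))
"
```

```text
[528.8  -5.5 -20.9] [-180.    -0.    98.1] [ 0.6 -2.4 -1.9] 11.25 delta [ 0.1927  0.0336 -0.0009] roll 0.228 rows 3.9127749517146
```

Request:
apply_moves:
  deltas:
    - [0.008, 0, 0, 0.013, 0.5]
    - [0.016, 0, 0, 0.026, 0.5]
    - [0.024, 0, 0, 0.039, 0.5]
    - [0.032, 0.001, 0, 0.052, 0.5]
    - [0.04, 0.001, 0, 0.065, 0.5]

```text
time_s: 11.85
ee_pos: [524.3, 34.0, -20.7]
ee_rot: [180.0, 0.0, 94.4]
force: [-0.7, -4.8, 0.7]
gripper_width: 68.4
gripper_force: 2.6
```

Request:
apply_moves:
  deltas:
    - [0.008, 0, 0, 0.013, 0.5]
    - [0.016, 0, 0, 0.026, 0.5]
    - [0.024, 0, 0, 0.039, 0.5]
    - [0.032, 0.001, 0, 0.052, 0.5]
    - [0.04, 0.001, 0, 0.065, 0.5]

```text
time_s: 12.35
ee_pos: [521.7, 73.8, -20.7]
ee_rot: [-180.0, 0.0, 90.6]
force: [-0.1, -5.9, 2.8]
gripper_width: 68.2
gripper_force: 2.8
```

Request:
apply_moves:
  deltas:
    - [0.008, 0, 0, 0.013, 0.5]
    - [0.016, 0, 0, 0.026, 0.5]
    - [0.024, 0, 0, 0.039, 0.5]
    - [0.032, 0.001, 0, 0.052, 0.5]
    - [0.04, 0.001, 0, 0.065, 0.5]

```text
time_s: 12.85
ee_pos: [521.7, 113.6, -20.8]
ee_rot: [-179.9, 0.1, 86.9]
force: [-1.0, -6.1, 2.1]
gripper_width: 68.3
gripper_force: 3.1
```

```bash
python3 -c "
from h import *
go(535,190,-20,85)
a=cams.grab_frame('scene')[134:384,225:425];b=cams.grab_frame('side')[90:240,110:260]
a=cv2.resize(a,(440,550),interpolation=cv2.INTER_CUBIC);b=cv2.resize(b,(360,360),interpolation=cv2.INTER_CUBIC)
c=np.zeros((550,800,3),np.uint8);c[:,:440]=a;c[:360,440:]=b
cv2.imwrite('pics/m4.png',c)
"
```

```text
[521.7 113.6 -20.8] [-1.799e+02  1.000e-01  8.690e+01] [-1.  -6.1  2.1] 12.85 delta [ 0.077   0.0092 -0.0009] roll 0.034 rows 1.5508809580177987
```

Request:
apply_moves:
  deltas:
    - [0.008, 0, 0, 0.01, 0.5]
    - [0.016, 0, 0, 0.02, 0.5]
    - [0.024, 0, 0, 0.03, 0.5]
    - [0.032, 0, 0, 0.034, 0.5]
    - [0.04, 0, 0, 0.034, 0.5]

```text
time_s: 13.45
ee_pos: [524.1, 153.0, -20.8]
ee_rot: [-179.9, 0.1, 85.0]
force: [-0.2, -5.8, 1.9]
gripper_width: 68.5
gripper_force: 3.0
```

Request:
apply_moves:
  deltas:
    - [0.005, 0, 0, 0, 0.5]
    - [0.01, 0, 0, 0, 0.5]
    - [0.015, 0, 0, 0, 0.5]
    - [0.02, 0, 0, 0, 0.5]

```text
time_s: 13.85
ee_pos: [525.8, 172.7, -20.9]
ee_rot: [-179.9, 0.1, 85.0]
force: [-1.1, -6.0, 2.6]
gripper_width: 68.3
gripper_force: 3.2
```

```bash
python3 -c "
from h import *
go(535,190,-20,85)
a=cams.grab_frame('scene')[134:384,225:425];b=cams.grab_frame('side')[90:240,110:260];w=cams.grab_frame('wrist')[:300]
c=np.zeros((600,800,3),np.uint8);c[:550,:440]=cv2.resize(a,(440,550),interpolation=2);c[:360,440:]=cv2.resize(b,(360,360),interpolation=2)
c[365:576,440:]=cv2.resize(w,(360,211),interpolation=cv2.INTER_AREA)
cv2.imwrite('pics/m5.png',c)
"
```

```text
[525.8 172.7 -20.9] [-1.799e+02  1.000e-01  8.500e+01] [-1.1 -6.   2.6] 13.85 delta [ 0.018   0.0077 -0.0009] roll 0.0 rows 0.3924512783158525
```

Request:
apply_moves:
  deltas:
    - [0.003, 0, 0, 0, 0.5]
    - [0.006, 0, 0, 0, 0.5]
    - [0.009, 0, 0, 0, 0.5]
    - [0.012, 0, 0, 0, 0.5]

```text
time_s: 14.4
ee_pos: [527.0, 184.4, -20.9]
ee_rot: [-179.9, 0.1, 85.0]
force: [-0.6, -6.0, 3.0]
gripper_width: 68.2
gripper_force: 3.2
```

Request:
apply_moves:
  deltas:
    - [0.002, 0, 0, 0, 0.5]
    - [0.004, 0, 0, 0, 0.5]

```text
time_s: 14.6
ee_pos: [527.1, 185.1, -20.8]
ee_rot: [-179.9, 0.4, 85.2]
force: [1.6, -22.7, 7.7]
gripper_width: 68.5
gripper_force: 11.3
```

Request:
apply_moves:
  deltas:
    - [0.001, 0, 0, 0, 0.5]
    - [0.002, 0, 0, 0, 0.5]

```text
time_s: 14.8
ee_pos: [527.0, 185.1, -20.8]
ee_rot: [-179.9, 0.6, 85.2]
force: [1.6, -25.5, 8.6]
gripper_width: 68.6
gripper_force: 13.3
```

```bash
python3 -c "
from h import *
s=env.state();print(s['torque'].round(2),s['force'].round(1))
a=cams.grab_frame('scene')[134:384,225:425];b=cams.grab_frame('side')[90:240,110:260];w=cams.grab_frame('wrist')[:300]
c=np.zeros((600,800,3),np.uint8);c[:550,:440]=cv2.resize(a,(440,550),interpolation=2);c[:360,440:]=cv2.resize(b,(360,360),interpolation=2)
c[365:576,440:]=cv2.resize(w,(360,211),interpolation=cv2.INTER_AREA)
cv2.imwrite('pics/m6.png',c)
"
```

```text
[-4.9  -0.31 -0.4 ] [  1.6 -25.5   8.6]
```

View pics/m6.png

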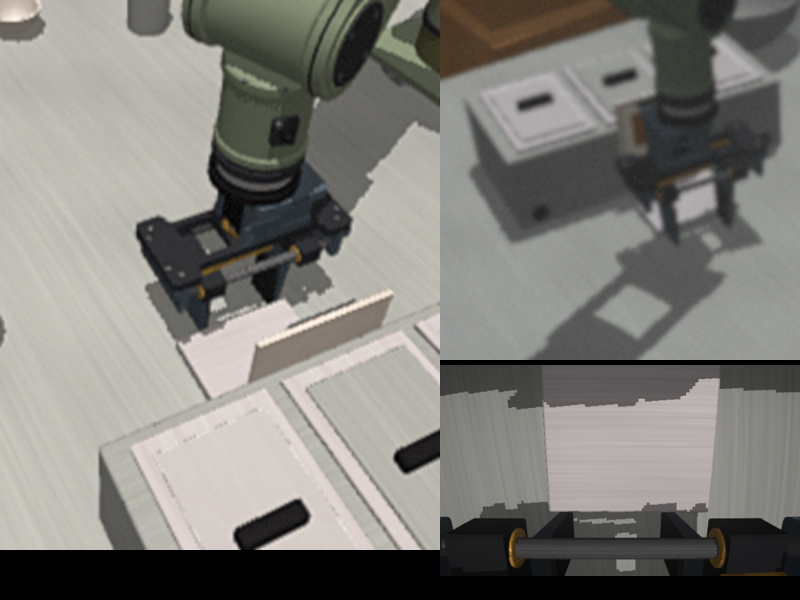

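The stand is upright against the rail with its panel top running (257,346)→(393,294). I'll check the yaw and gap numerically.

```bash
python3 -c "
from h import *
f=lambda u,v,z:pt('scene',225+(u+.5)/2.2-.5,134+(v+.5)/2.2-.5,z)[:2]
def rep(n,a,b): d=a-b; print(n,a.round(),b.round(),'len',np.linalg.norm(d).round(),'yaw',np.degrees(np.arctan2(d[1],d[0])).round(1))
rep('panel',f(257,346,150),f(393,294,150))
rep('rail',f(100,450,110),f(438,305,110))
r=f(100,450,110);d=(f(438,305,110)-r);d/=np.linalg.norm(d)
for p in(f(257,346,150),f(393,294,150)): q=p-r; print(round(d[0]*q[1]-d[1]*q[0],1))
"
```

```text
panel [609. 305.] [490. 317.] len 119.0 yaw -5.7
rail [736. 302.] [435. 324.] len 301.0 yaw -4.3
5.9
2.9
```

Yaw agrees within measuring error. For flatness, I'll back off, shut the fingers and press once on the foot's centre so the panel seats itself on the rail.

Request:
apply_moves:
  deltas:
    - [-0.01, 0, 0, 0, 0.5]
    - [-0.025, 0, 0, 0, -1]
    - [-0.025, 0.012, 0, 0, -1]
    - [-0.025, 0.012, 0, 0, -1]
    - [-0.025, 0.012, 0, 0, -1]
  grip_force: 5

```text
time_s: 15.45
ee_pos: [538.6, 166.0, -20.8]
ee_rot: [180.0, -0.1, 85.0]
force: [-0.5, 0.5, -0.5]
gripper_width: 39.2
gripper_force: 0.0
```

Request:
apply_moves:
  deltas:
    - [0, 0, 0, 0, -1]
    - [0.005, 0, 0, 0, -1]
    - [0.01, 0, 0, 0, -1]
    - [0.014, 0, 0, 0, -1]
    - [0.017, 0, 0, 0, -1]

```text
time_s: 15.95
ee_pos: [539.3, 183.0, -20.8]
ee_rot: [180.0, -0.0, 85.0]
force: [0.7, -1.0, 0.1]
gripper_width: 0.9
gripper_force: 0.0
```

Request:
apply_moves:
  deltas:
    - [0.002, 0, 0, 0, -1]
    - [0.004, 0, 0, 0, -1]
    - [0.006, 0, 0, 0, -1]
    - [0.006, 0, 0, 0, -1]

```text
time_s: 16.35
ee_pos: [539.4, 184.0, -20.7]
ee_rot: [-180.0, 0.4, 85.2]
force: [2.0, -15.1, 4.9]
gripper_width: 0.7
gripper_force: 7.5
```

```bash
python3 -c "
from h import *
s=env.state();print(s['ee_pos'].round(1),s['ee_rot'].round(1),s['torque'].round(2),s['force'].round(1))"
```

```text
[539.4 184.  -20.7] [-180.     0.4   85.2] [-2.85 -0.16 -0.04] [  2.  -15.1   4.9]
```

Seated with a centred 15 N press and almost no twist. Now I'll retreat back, then up.

Request:
apply_moves:
  deltas:
    - [-0.01, 0, 0, 0, -1]
    - [-0.03, 0, 0, 0, -1]
    - [-0.06, 0, 0, 0, -1]
    - [-0.08, 0, -0.03, 0, -1]
    - [-0.08, 0, -0.07, 0, -1]

```text
time_s: 16.85
ee_pos: [530.3, 106.2, 47.9]
ee_rot: [-179.6, 0.1, 84.9]
force: [2.1, 0.6, 0.4]
gripper_width: 0.5
gripper_force: 0.0
```

Request:
apply_moves:
  deltas:
    - [-0.02, 0, -0.045, 0, -1]
    - [-0.03, 0, -0.09, 0, -1]
    - [-0.03, 0, -0.13, 0, -1]
    - [-0.03, 0, -0.13, 0, -1]
    - [-0.03, 0, -0.13, 0, -1]

```text
time_s: 17.35
ee_pos: [530.4, 78.8, 179.8]
ee_rot: [179.9, -0.1, 85.0]
force: [-0.7, -0.6, -0.2]
gripper_width: 0.8
gripper_force: 0.0
```

```bash
python3 -c "
from h import *
s=env.state();print(s['ee_pos'].round(1),s['force'].round(1))
g=cams.grab_frame('scene');cv2.imwrite('pics/end.png',g)
# panel top-edge line: compare with pre-release composite, rows of the bright edge at 3 columns
o=cv2.resize(cv2.imread('pics/m6.png')[:550,:440],(200,250),interpolation=cv2.INTER_AREA)
n=g[134:384,225:425]
for c in(120,135,150,165,172): print(c,[int(np.argmax(np.diff(cv2.cvtColor(i,6)[120:175,c].astype(int))))+120 for i in(o,n)])
d=cv2.absdiff(o,n)[125:240].max(2);print('changed below',(d>40).sum())
"
```

```text
[530.4  78.8 179.8] [-0.7 -0.6 -0.2]
120 [136, 171]
135 [147, 147]
150 [141, 141]
165 [135, 151]
172 [133, 133]
changed below 1405
```

```bash
python3 -c "
from h import *
print(env.job_done())"
```

```text
the job is handed in; nothing more can be done
None
```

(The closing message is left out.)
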